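# Fill the drying rack rim down

### The arm

A 7-joint arm with a two-finger parallel gripper is mounted at the origin on a cart in front of the work surface, level with it; the furniture and walls round the work are solid. World frame = base frame: x ahead of the robot, y to its left, z up, the work surface at z = 0. Lengths are in mm, angles in rad, forces in N, time in s.
With the tool pointing down it reaches from about 425 to 925 mm from the base axis. Payload 6.8 kg.
Tool frame: the origin (TCP) lies midway between the tips of the shut fingers; the grasp point (between the pads) lies r.tcp_to_grasp behind it (r.tcp_to_grasp is the distance from the TCP to the grasp point, in mm); x points along the fingers, y is the direction in which the jaws open and shut, and the axes are right-handed (so a half turn about x gives the same grasp; the last joint's range is limited). The gripper opens to 85 mm and grips with 20 to 120 N. Pads are 22 mm wide; open, the fingers measure 114 mm over their backs; the gripper's body (76 mm by 85 mm) begins 54 mm behind the grasp point. The pads swing forward as they close: fully open they stand 13 mm farther back than shut.
Start: joints at [-1.364, 0.477, 0.022, 1.555, -0.011, 1.109, -0.083], TCP at [208.994, 641.848, 231.308] pointing down, gripper open.
Joint ranges: [-2.96, 2.96], [-0.34, 2.1], [-1.41, 1.46], [0.24, 2.44], [-1.37, 4.51], [0.17, 1.92], [-2.96, 2.96]. Speed limits (rad/s): [2.39, 2.39, 3.14, 3.14, 3.14, 3.14, 3.14].

### API

Orientations are given as a unit quaternion [x, y, z, w].
In Python, from plant import r gives the robot as it stands. Calls block until the motion is done:
- r.move_pose(position, orientation): joint-space move of the TCP to a pose.
- r.servo_line(position, frame=None, velocity=150, threshold=None): straight line of the TCP; frame=None keeps the orientation; velocity is the mean speed in mm/s. With threshold (N) it stops when the force on the tool has changed by that much, and returns True; else False.
- r.move_joints(angles): joint-space move.
- r.grip(opening): finger opening in mm; the grip force is fixed at half the most; returns when the fingers have stopped.
- r.pause(seconds).
- r.ik(position, orientation): joint angles nearest the present ones, or None.
- r.grab_frame(name): name is "scene" or "side" or "wrist"; returns a dict with "frame" (480x640x3 uint8, red, green, blue), "K" (3x3 intrinsics, pixels), "R" (3x3) and "t" (3): a world point X has camera coordinates R X + t; the wrist camera has in their place "mount" (4x4, takes a point from camera to tool coordinates, whose origin is the TCP and whose axes are the tool frame's). Camera axes: x right, y down, z forward; pixel columns grow to the right and rows downward; lengths in mm; the calibration is good to about 2 mm. The wrist camera is an equidistant fisheye: a pixel r from the principal point sees the ray r / f radians off the axis. A picture is of the moment at which its call begins: read the wrist's pose just before it. There is no depth.
A pose or a line that the arm cannot do raises r.Unreachable and nothing moves.
- r.job_done(): hands the job in, once; it reports no verdict.
Readings, each from a call of its own:
- r.read_time(): time.
- r.read_joint_pos(): joint angles.
- r.read_joint_velocities(): joint speeds.
- r.read_joint_efforts(): joint torques, N m.
- r.read_tcp_pos(): TCP position.
- r.read_tcp_rot(): TCP orientation.
- r.read_force(): force on the tool from outside, world axes, zero at the start.
- r.read_torque(): the same for the moment, N m.
- r.read_gripper_width(): finger opening in mm.
Only numpy, scipy, OpenCV 4.12 (cv2) and the standard library are available. Lean on these libraries where they do the work, as an engineer would, in place of code of your own. Each camera call takes 0.05 s, during which the arm holds its last target. There are 200 camera calls.

### The job

Two rinsed beakers lie in the sloping draining cradles near you. Stand each of them upside down, rim on the floor of the tray, in one of the two empty white pockets of the drying rack, one beaker to a pocket, without dropping it, and let go. Leave the beaker that is already in the rack and the other things on the desk where they are.

Things in the scene. Friction and masses are not known exactly. Their poses are not given: they have to be found in the camera images.
- beaker_a: glazed off-white straight ceramic beaker, 66 mm outside diameter, 94 mm tall, hollow, wall about 4 mm, 0.16 kg; origin at the centre of its closed base, z along its axis from the closed base to the open rim; starts lying in cradle_a
- beaker_b: glazed off-white straight ceramic beaker, 66 mm outside diameter, 94 mm tall, hollow, wall about 4 mm, 0.16 kg; origin at the centre of its closed base, z along its axis from the closed base to the open rim; starts lying in cradle_b
- beaker_c: glazed off-white straight ceramic beaker, 66 mm outside diameter, 94 mm tall, hollow, wall about 4 mm, 0.16 kg; origin at the centre of its closed base, z along its axis from the closed base to the open rim; it already stands rim down in one of the pockets
- cradle_a: draining cradle, fixed: wooden foot 110x64x8 mm, origin under its centre; two steel rods 36 mm apart slope 50 degrees down along its -x to a blue stop 46 mm wide. The beaker on the rods has its axis in the cradle's xz plane, rim at the low end (-x), its middle 78 mm straight above the origin. Nothing of the cradle stands beside the beaker's flanks
- cradle_b: draining cradle, fixed: wooden foot 110x64x8 mm, origin under its centre; two steel rods 36 mm apart slope 50 degrees down along its -x to a blue stop 46 mm wide. The beaker on the rods has its axis in the cradle's xz plane, rim at the low end (-x), its middle 78 mm straight above the origin. Nothing of the cradle stands beside the beaker's flanks
- rack: drying rack, fixed: wooden base board 104x350 mm, 10 mm thick with edging up to 20 mm high, carrying three white pocket trays in a row along its y axis, 115 mm apart, the middle one at its centre; origin at the centre of its underside on the desk
- pocket_a: one of three identical white square pocket trays of the rack, fixed: 84x84 mm outside, 74x74 mm inside, walls 5 mm thick; origin at the centre of its underside (10 mm above the desk), z up; inner floor 5 mm and wall tops 26 mm above the origin. It may already hold a beaker
- pocket_b: one of three identical white square pocket trays of the rack, fixed: 84x84 mm outside, 74x74 mm inside, walls 5 mm thick; origin at the centre of its underside (10 mm above the desk), z up; inner floor 5 mm and wall tops 26 mm above the origin. It may already hold a beaker
- pocket_c: one of three identical white square pocket trays of the rack, fixed: 84x84 mm outside, 74x74 mm inside, walls 5 mm thick; origin at the centre of its underside (10 mm above the desk), z up; inner floor 5 mm and wall tops 26 mm above the origin. It may already hold a beaker
- kiln_post: pale buff square kiln post standing on end, 38x38 mm, 76 mm tall, origin under its centre; a bystander
- loop_tool: loop tool with red handle lying on the desk between the cradles, 157 mm long, 18 mm wide, 13 mm high, origin under its middle; a bystander

How it is judged (in metres and radians):
At the end, for the whole second after the job is handed in: Both beakers from the cradles stand at rest rim down (axis within 0.1 rad of vertical, base up) on the floors of the two pockets that were empty, one in each: base centre within 12 mm of the pocket's centre and 94 to 104 mm above the pocket's underside, released ((((horizontal distance between beaker_a and pocket_b below 0.012 m and angle between beaker_a's own z axis and vertical above 3.04 rad and z of beaker_a in the frame of pocket_b between 0.094 and 0.104 m and linear speed of beaker_a below 0.02 m/s) and (horizontal distance between beaker_b and pocket_c below 0.012 m and angle between beaker_b's own z axis and vertical above 3.04 rad and z of beaker_b in the frame of pocket_c between 0.094 and 0.104 m and linear speed of beaker_b below 0.02 m/s)) or ((horizontal distance between beaker_a and pocket_c below 0.012 m and angle between beaker_a's own z axis and vertical above 3.04 rad and z of beaker_a in the frame of pocket_c between 0.094 and 0.104 m and linear speed of beaker_a below 0.02 m/s) and (horizontal distance between beaker_b and pocket_b below 0.012 m and angle between beaker_b's own z axis and vertical above 3.04 rad and z of beaker_b in the frame of pocket_b between 0.094 and 0.104 m and linear speed of beaker_b below 0.02 m/s)))); the robot touches nothing.
It fails at once if a cradle beaker is dropped or thrown (moves faster than 0.6 m/s with no finger touching it) ((linear speed of beaker_a above 0.6 m/s and contact force between beaker_a and the fingers below 0.01 N) or (linear speed of beaker_b above 0.6 m/s and contact force between beaker_b and the fingers below 0.01 N)).
It fails at once if the beaker already in the rack is displaced by more than 15 mm or tipped (distance of beaker_c from where it was at the start of the episode above 0.015 m or angle between beaker_c's own z axis and vertical below 2.9 rad).
It fails at once if a bystander on the desk is moved by more than 30 mm (distance of any of kiln_post, loop_tool from where it was at the start of the episode above 0.03 m).
It also fails if it takes over 54 s, if anything falls off the work surface, if the arm or the gripper's body presses on something with over 40 N, if the wrist force passes 120 N, or if a joint passes its speed limit or range.

## Working session

There is one attempt and no reset: what is moved stays moved. The work goes in short steps, each a Python script; the robot and the scene stay as the last script left them, time stands still between calls to the robot, and variables do not carry over. Pictures are saved under pics/ and viewed, about 8 in all and at most 12, crops included, and the job is handed in when it is done.

```bash
mkdir -p pics; ls
python3 - <<'E'
from plant import r
import cv2,numpy as np
np.set_printoptions(precision=4,suppress=True)
print(r.read_tcp_pos(),r.read_tcp_rot(),r.tcp_to_grasp)
for n in ["scene","side","wrist"]:
    f=r.grab_frame(n); cv2.imwrite(f"pics/{n}0.png",f["frame"][:,:,::-1])
    for k in f:
        if k!="frame": print(n,k,np.array(f[k]).tolist())
E
```

```text
pics
[208.8405 641.2404 230.2939] [ 0.1102  0.6984 -0.1115  0.6983] 18.700000000000003
scene K [[465.24509311825324, 0.0, 311.5785702252492], [0.0, 465.24509311825324, 241.4765271591732], [0.0, 0.0, 1.0]]
scene R [[-0.8935831033617769, -0.44854173616439985, -0.01787591410143063], [-0.17031577295598083, 0.3756086444078935, -0.9109943379233878], [0.4153333298312845, -0.8110045974991081, -0.41203127061737305]]
scene t [388.98208135646246, 295.46584611621125, 460.88733207528173]
side K [[533.4509751603508, 0.0, 313.3496328730085], [0.0, 533.4509751603508, 244.20012384147725], [0.0, 0.0, 1.0]]
side R [[-0.8626692785671563, -0.5053296809507073, 0.021062510930051122], [-0.1886483719469209, 0.282851698961933, -0.9404290021878973], [0.469269120631433, -0.8152526172571322, -0.3393370926927933]]
side t [359.62361317800816, 265.8067212709699, 549.7246706152195]
wrist K [[371.64829954431775, 0.0, 318.66647393210246], [0.0, 371.64829954431775, 244.1401348574017], [0.0, 0.0, 1.0]]
wrist mount [[-0.0008682323711532981, -0.27741133041291693, 0.9607508521625593, -143.59954009385683], [0.999999593425038, -6.855283498684037e-06, 0.0009017221092086672, -0.5104312732636673], [-0.00024356171051523868, 0.9607512444496435, 0.27741122357639514, -70.87594230706698], [0.0, 0.0, 0.0, 1.0]]
```

View pics/scene0.png

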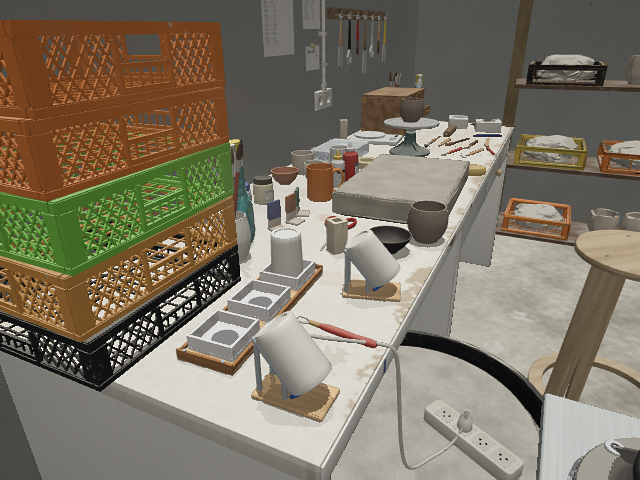

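View pics/side0.png

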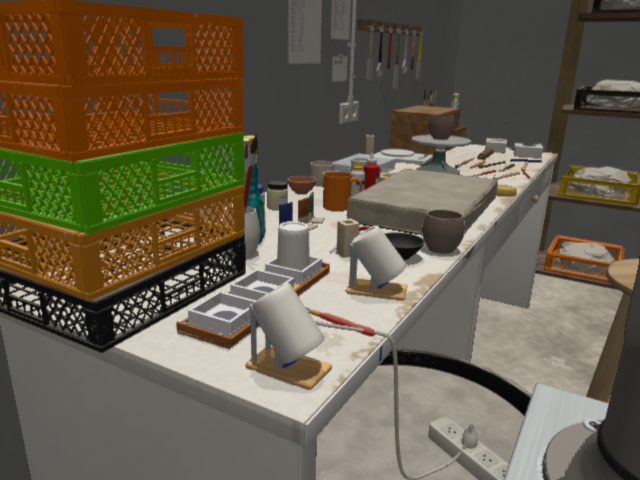

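Scene and side agree: one cradle in the foreground (foot about (295,396) in scene), one farther (foot about (372,290)). The rack has two empty pockets, (222,335) and (258,298), the third holds beaker_c (287,255), and the red tool lies at (338,332). I'll look at the wrist view as well and get geometry from colour masks.

```bash
cat > h.py <<'E'
import cv2,numpy as np
from scipy.spatial.transform import Rotation as Ro
np.set_printoptions(precision=2,suppress=True)
def cast(f,px,z):
    px=np.atleast_2d(np.float64(px)); R=np.array(f["R"]);t=np.array(f["t"])
    d=np.c_[(px-[f["K"][0][2],f["K"][1][2]])/f["K"][0][0],np.ones(len(px))]@R
    C=-R.T@t; return C+d*((z-C[2])/d[:,2])[:,None]
def castw(f,pos,q,px,z):
    px=np.atleast_2d(np.float64(px)); M=np.array(f["mount"])
    u=px-[f["K"][0][2],f["K"][1][2]]; rr=np.linalg.norm(u,axis=1,keepdims=True)+1e-9
    th=rr/f["K"][0][0]; d=np.c_[u/rr*np.sin(th),np.cos(th)]
    RT=Ro.from_quat(q).as_matrix(); d=d@M[:3,:3].T@RT.T; C=RT@M[:3,3]+pos
    return C+d*((z-C[2])/d[:,2])[:,None]
def mask_wood(im):
    h=cv2.cvtColor(im,cv2.COLOR_RGB2HSV); return cv2.inRange(h,(8,70,70),(22,255,255))
E
python3 - <<'E'
from plant import r
from h import *
for n,boxes in [("scene",[(240,370,110,60),(330,270,85,40),(170,250,165,130)]),("side",[(235,345,110,50),(335,270,85,35),(170,245,170,110)])]:
    f=r.grab_frame(n); m=mask_wood(f["frame"])
    for (x,y,w,h) in boxes:
        mm=np.zeros_like(m); mm[y:y+h,x:x+w]=m[y:y+h,x:x+w]
        c,_=cv2.findContours(mm,cv2.RETR_EXTERNAL,cv2.CHAIN_APPROX_NONE)
        c=[k for k in c if cv2.contourArea(k)>40]
        hull=cv2.convexHull(np.vstack(c)); 
        ap=cv2.approxPolyDP(hull,3,True).reshape(-1,2)
        z=8 if w<150 else 20
        print(n,w,"\n",np.c_[ap,cast(f,ap,z)[:,:2]])
f=r.grab_frame("scene")
crop=f["frame"][230:430,160:420]; cv2.imwrite("pics/crop.png",cv2.resize(crop[:,:,::-1],None,fx=3,fy=3,interpolation=cv2.INTER_CUBIC))
E
```

```text
scene 110 
 [[251.   395.   513.09  31.91]
 [269.   373.   514.36 -17.89]
 [339.   389.   407.89 -31.44]
 [321.   421.   405.26  32.48]]
scene 85 
 [[ 400.    285.    416.51 -350.51]
 [ 398.    301.    402.44 -291.44]
 [ 342.    294.    506.2  -270.93]
 [ 352.    279.    511.13 -333.54]]
scene 165 
 [[ 322.    266.    580.72 -338.87]
 [ 279.    379.    486.91   -1.2 ]
 [ 229.    374.    557.13   20.59]
 [ 177.    357.    651.42   23.01]
 [ 170.    254.    912.77 -250.1 ]
 [ 177.    250.    912.77 -272.88]
 [ 226.    250.    810.97 -319.26]]
side 110 
 [[246.   363.   511.7   29.16]
 [271.   345.   509.88 -30.95]
 [331.   366.   404.9  -29.04]
 [311.   388.   402.15  31.65]
 [247.   367.   504.28  36.65]]
side 85 
 [[ 346.    290.    504.74 -271.41]
 [ 356.    279.    511.73 -328.52]
 [ 406.    285.    417.4  -355.51]
 [ 404.    299.    397.69 -294.31]]
side 170 
 [[ 329.    264.    580.67 -342.34]
 [ 328.    272.    561.95 -304.15]
 [ 274.    354.    480.45    3.99]
 [ 228.    348.    546.27   26.23]
 [ 177.    330.    646.11   26.53]
 [ 170.    245.    929.72 -246.9 ]
 [ 219.    245.    840.3  -306.51]]
```

View pics/wrist0.png

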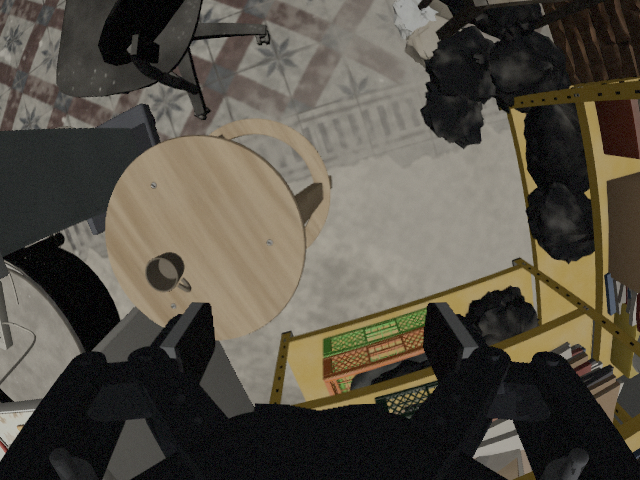

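View pics/crop.png

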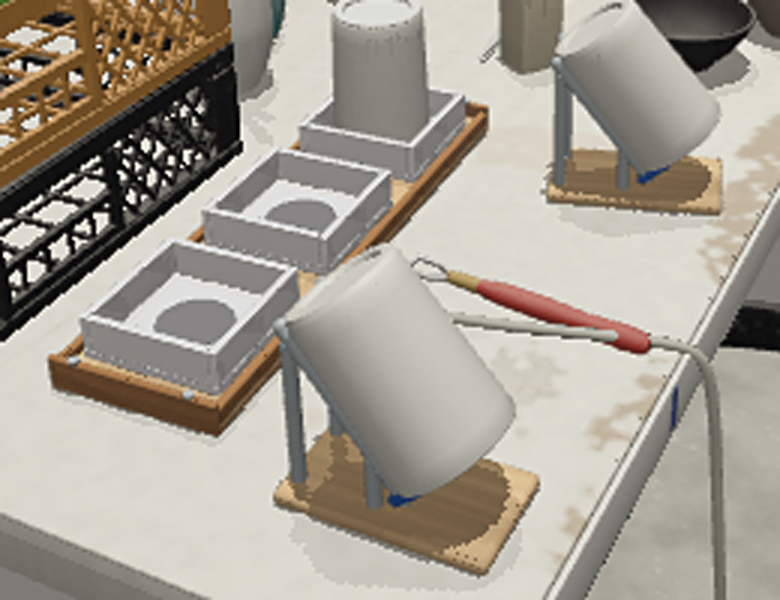

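The wrist view shows only the floor behind the start pose. From the crop I read the pocket rim corners by hand. Near pocket: (82,318), (175,240), (297,270), (215,348). Middle: (203,208), (280,150), (391,172), (325,235). The post is at about (530,70) and the tool at about (480–640, 285–345).

```bash
cat >> h.py <<'E'
def rot(yaw,beta,flip=0):
    """tool x = down tilted by beta deg toward azimuth yaw; tool y = horizontal, across yaw"""
    b=np.radians(beta);R=Ro.from_euler('z',yaw,degrees=True).as_matrix()
    x=R@[np.sin(b),0,-np.cos(b)]; y=R@[0,1.,0]*(-1 if flip else 1)
    return Ro.from_matrix(np.c_[x,y,np.cross(x,y)])
def tcp(g,q,off): return np.array(g)+q.apply([off,0,0])
E
python3 - <<'E'
from plant import r
from h import *
f=r.grab_frame("scene")
for P in ([(82,318),(175,240),(297,270),(215,348)],[(203,208),(280,150),(391,172),(325,235)]):
    X=cast(f,np.array(P)/3.+[160,230],36)[:,:2]; print("pocket",X.ravel(),X.mean(0))
print("rackcorners",cast(f,np.array([(50,360),(218,407),(488,107)])/3+[160,230],20)[:,:2])
print("postbase",cast(f,np.array([(500,65),(525,73),(560,65)])/3+[160,230],0)[:,:2])
print("loop",cast(f,np.array([(415,265),(650,345)])/3+[160,230],6)[:,:2])
print("crate",cast(f,[(105,385),(240,275)],0)[:,:2])
J=np.array(r.read_joint_pos())
def ik(g,q):
    return r.ik(list(tcp(g,q,r.tcp_to_grasp)),list(q.as_quat()))
for name,c,yaw in (("a",(459,1),0),("b",(458,-312),12)):
  ax=Ro.from_euler('z',yaw,degrees=True).apply([np.cos(np.radians(50)),0,np.sin(np.radians(50))])
  for s in (12,20):
    g=np.array([*c,78])+s*ax
    for b in range(-40,30,10):
      o=[]
      for fl in (0,1):
        q=rot(yaw,b,fl); p=[ik(g+h*ax+np.array([0,0,k]),q) for h,k in ((0,0),(60,0),(60,80))]
        o.append([None if v is None else np.round(v,1).tolist() for v in p][:1]+[v is not None for v in p])
      print(name,s,b,o)
E
```

```text
pocket [656.13  -9.13 657.68 -90.35 578.39 -94.31 578.29 -17.94] [617.62 -52.93]
pocket [ 663.87 -125.6   661.21 -204.13  583.59 -209.46  582.99 -131.02] [ 622.92 -167.55]
rackcorners [[ 663.59   10.  ]
 [ 563.1     3.23]
 [ 580.11 -340.81]]
postbase [[ 618.71 -443.26]
 [ 595.43 -438.38]
 [ 576.66 -462.44]]
loop [[ 544.24 -165.31]
 [ 394.62 -151.63]]
crate [[ 723.14   99.92]
 [ 736.9  -264.25]]
a 12 -40 [[[-0.3, 0.7, 0.2, 1.7, -0.2, 1.4, 1.6], True, True, True], [[-0.6, 0.9, 0.7, 1.8, -0.4, 1.4, -1.2], True, True, True]]
a 12 -30 [[[-0.3, 0.7, 0.3, 1.8, -0.2, 1.2, 1.7], True, True, True], [[-0.6, 0.8, 0.7, 1.9, -0.5, 1.3, -1.2], True, True, True]]
a 12 -20 [[[-0.3, 0.6, 0.3, 2.0, -0.2, 1.0, 1.7], True, True, True], [[-0.7, 0.7, 0.7, 2.0, -0.5, 1.1, -1.2], True, True, True]]
a 12 -10 [[[-0.4, 0.5, 0.3, 2.1, -0.2, 0.8, 1.7], True, True, True], [[-0.7, 0.6, 0.8, 2.1, -0.6, 0.9, -1.1], True, True, True]]
a 12 0 [[[-0.4, 0.4, 0.4, 2.2, -0.2, 0.6, 1.7], True, True, True], [[-0.8, 0.5, 0.9, 2.2, -0.7, 0.7, -1.0], True, True, True]]
a 12 10 [[[-0.5, 0.3, 0.4, 2.3, -0.3, 0.3, 1.7], True, True
[... 2180 characters left out ...]
e], [[-0.3, 1.0, 1.0, 1.7, -0.4, 1.2, -0.5], True, True, True]]
b 20 -20 [[[-0.1, 0.7, 0.7, 1.8, -0.3, 1.0, 2.4], True, True, True], [[-0.3, 0.9, 1.1, 1.8, -0.6, 1.1, -0.4], True, True, True]]
b 20 -10 [[[-0.1, 0.7, 0.8, 1.9, -0.4, 0.9, 2.6], True, True, True], [[-0.2, 0.8, 0.9, 1.9, -0.6, 0.9, -0.4], True, True, True]]
b 20 0 [[[-0.0, 0.6, 0.7, 2.0, -0.6, 0.8, 2.8], True, True, True], [[-0.3, 0.8, 1.1, 2.0, -0.9, 0.9, -0.1], True, True, True]]
b 20 10 [[[0.2, 0.5, 0.4, 2.1, -0.6, 0.6, 2.8], True, True, True], [[-0.2, 0.7, 1.1, 2.1, -1.1, 0.9, 0.2], True, True, True]]
b 20 20 [[[1.1, 0.5, -0.6, 2.1, 0.1, 0.4, 2.3], True, True, True], [[-0.0, 0.6, 0.8, 2.2, -1.3, 0.7, 0.3], True, True, True]]
```

Poses so far:
- Cradle a: about (459,2), yaw 0.
- Cradle b: about (458,-312), yaw 11.5°.
- Free pockets: (617.6,-53) and (623,-167.5), rack yaw about 2.7°.

I'll grasp with the tool tilted -20° and place at +20°, which stays clear of the crates at x > 720. First I go above beaker a and take a wrist look.

```bash
cat >> h.py <<'E'
S=16.
AX=lambda yaw: Ro.from_euler('z',yaw,degrees=True).apply([np.cos(np.radians(50)),0,np.sin(np.radians(50))])
def grasp(c,yaw,dz=0):
    q=rot(yaw,-20); g=np.array([*c,78.])+S*AX(yaw)+[0,0,dz]
    return tcp(g,q,18.7),q
E
cat > pre.py <<'E'
import sys
from plant import r
from h import *
x,y,yaw=map(float,sys.argv[1:4]); n=sys.argv[4]
p,q=grasp((x,y),yaw,110)
print(r.read_time()); r.move_pose(list(p),list(q.as_quat())); print(r.read_time())
P,Q=np.array(r.read_tcp_pos()),np.array(r.read_tcp_rot()); print(P-p)
f=r.grab_frame("wrist"); im=np.ascontiguousarray(f["frame"][:,:,::-1]); cv2.imwrite(f"pics/{n}.png",im)
np.savez(n,P=P,Q=Q,K=f["K"],mount=f["mount"])
E
python3 pre.py 459 2 0 wa
```

```text
0.35
2.8083
[ 0.22  0.97 -0.04]
```

View pics/wa.png

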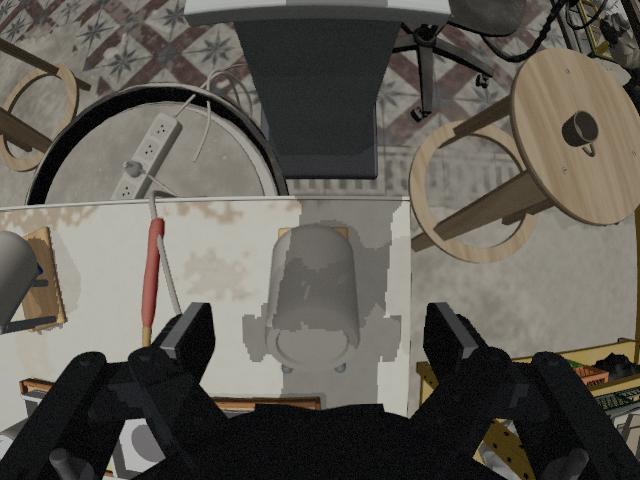

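The wrist view shows beaker a between the open fingers, base ring centred near (312.5,345), flanks at columns 267–358, rods at (287,367) and (340,367), and the foot's edge corners at (278,230) and (349,230). I'll check its y, then grasp.

Run:
```python
from h import *
d=np.load("wa.npz"); c=lambda px,z: castw(d,d["P"],d["Q"],px,z)[0,:2]
print("base",c((312.5,345),114),"exp 489.2,2"); print("foot low corners",c((278,230),8),c((349,230),8),"exp x404, y -30/34")
```

```text
base [492.17  -0.91] exp 489.2,2
foot low corners [409.74 -33.99] [409.64  30.3 ] exp x404, y -30/34
```

```bash
cat > pick.py <<'E'
import sys
from plant import r
from h import *
x,y,yaw=map(float,sys.argv[1:4]); n=sys.argv[4]
p,q=grasp((x,y),yaw,110); qq=list(q.as_quat())
r.servo_line(list(p),frame=qq,velocity=60)
hit=r.servo_line(list(p-[0,0,110]),velocity=90,threshold=15)
print("hit",hit,np.array(r.read_tcp_pos())-(p-[0,0,110]),r.read_force())
if not hit:
    r.grip(50); print("width",r.read_gripper_width(),r.read_force())
    print("lift hit",r.servo_line(list(p),velocity=100),r.read_gripper_width(),r.read_force())
    f=r.grab_frame("wrist"); cv2.imwrite(f"pics/{n}.png",f["frame"][::1,:,::-1])
print(r.read_time())
E
python3 pick.py 460.5 -1 0 ga
```

```text
hit False [ 0.43 -0.01  0.46] [ 0.86  0.64 -0.11]
width 57.87237453103266 [0.24 0.33 4.85]
lift hit False 58.06677882643069 [ 0.11  0.95 -1.91]
6.1583
```

View pics/ga.png

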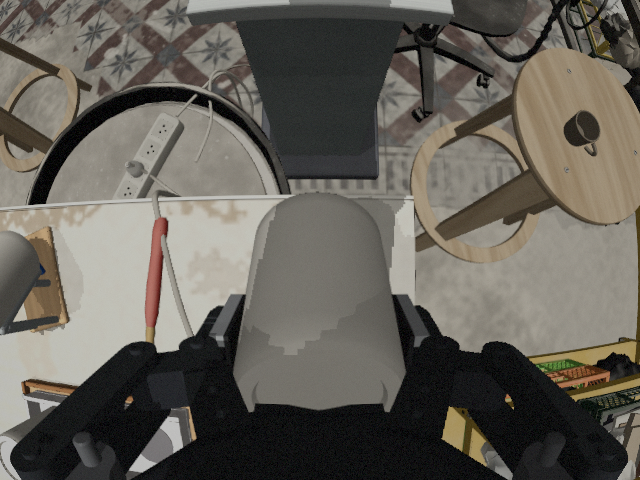

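The picture shows beaker a held square between the pads, with the lift weight as expected. The width reads 58 against 66, possibly an offset in the reading. I'll swing to upright over the near pocket and look with the fixed cameras and the wrist.

```bash
cat > preplace.py <<'E'
import sys
from plant import r
from h import *
x,y,yaw=map(float,sys.argv[1:4]); n=sys.argv[4]; h=float(sys.argv[5])
q=rot(yaw,20); p=tcp([x,y,62+S+h],q,18.7)
r.move_pose(list(p),list(q.as_quat()))
P,Q=np.array(r.read_tcp_pos()),np.array(r.read_tcp_rot()); print(P-p,r.read_gripper_width(),r.read_time())
o=[]
for k in ("scene","side"):
    f=r.grab_frame(k); np.savez(n+k,**f)
    u=[]
    for z in (15+h,109+h):   # predicted rim / base centre pixels
        c=np.array(f["R"])@[x,y,z]+f["t"]; c=np.array(f["K"])@c; u.append(c[:2]/c[2])
    u=np.array(u);print(k,u.ravel()); a=u.mean(0).astype(int)
    im=f["frame"][a[1]-100:a[1]+100,a[0]-110:a[0]+90,::-1]; print("crop origin",a[0]-110,a[1]-100)
    o.append(cv2.resize(im,None,fx=2,fy=2,interpolation=cv2.INTER_CUBIC))
cv2.imwrite(f"pics/{n}.png",np.hstack(o))
E
python3 preplace.py 617.6 -53 0 pa 40
```

```text
[-0.13  0.03 -0.09] 57.83369114954117 7.0417
scene [223.22 317.32 217.21 264.53]
crop origin 110 190
side [223.7  295.18 221.53 240.47]
crop origin 112 167
```

View pics/pa.png

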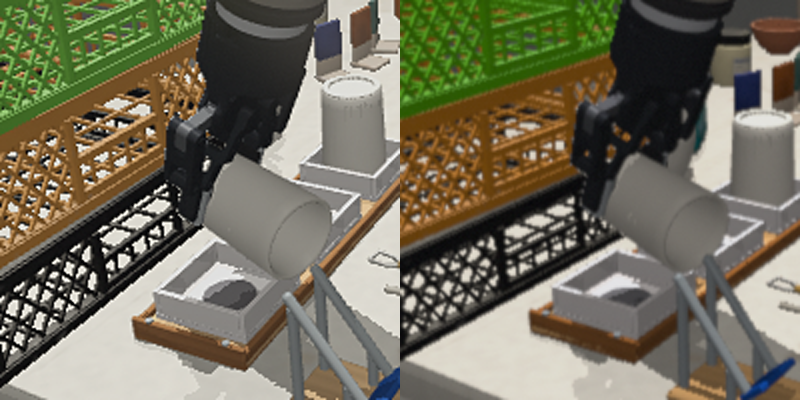

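In both views beaker a has pivoted in the jaws. Its rim centre is at about crop (300,240) instead of straight below the base, and it is gripped near its base end. I'll look closely before mending.

Run:
```python
from plant import r
from h import *
P,Q=np.array(r.read_tcp_pos()),np.array(r.read_tcp_rot())
f=r.grab_frame("wrist"); w=f["frame"][170:470,120:520,::-1]
g=np.load("pascene.npz")["frame"][250:350,180:280,::-1]; s=np.load("paside.npz")["frame"][220:320,180:280,::-1]
up=lambda a:cv2.resize(a,(300,300),interpolation=cv2.INTER_CUBIC)
ga=cv2.imread("pics/ga.png")[170:470,120:520]
cv2.imwrite("pics/comp.png",np.vstack([np.hstack([w,ga]),np.hstack([up(g),up(s),np.zeros((300,200,3),np.uint8)])]))
M=np.array(f["mount"]); Rt=Ro.from_quat(Q).as_matrix()
# nominal tool-frame points -> wrist pixels
a=Rt.T@np.array([0,0,1.])   # base direction if upright
G=np.array([-18.7,0,0])
for nm,X in (("grasp",G),("base",G+a*31),("rim",G-a*63)):
    c=M[:3,:3].T@(X-M[:3,3]); th=np.arctan2(np.hypot(*c[:2]),c[2]); u=c[:2]/np.hypot(*c[:2])*th*f["K"][0][0]+[f["K"][0][2],f["K"][1][2]]; print(nm,X,u,u-[120,170])
for k in ("scene","side"):
    f=r.grab_frame(k)
    for nm,X in (("tcp",P),("grasp",P-Rt[:,0]*18.7),("body",P-Rt[:,0]*72.7)):
        c=np.array(f["K"])@(np.array(f["R"])@X+f["t"]); print(k,nm,X,c[:2]/c[2])
print(r.read_time())
```

```text
grasp [-18.7   0.    0. ] [319.24 330.61] [199.24 160.61]
base [-47.83   0.01  10.6 ] [319.42 400.65] [199.42 230.65]
rim [ 40.51  -0.01 -21.53] [318.98 236.33] [198.98  66.33]
scene tcp [624.4  -52.7  100.78] [216.69 291.47]
scene grasp [618.01 -52.7  118.35] [218.9 282.4]
scene body [599.55 -52.72 169.1 ] [225.65 254.76]
side tcp [624.4  -52.7  100.78] [219.2  268.22]
side grasp [618.01 -52.7  118.35] [221.93 258.77]
side body [599.55 -52.72 169.1 ] [230.14 230.33]
7.2917
```

View pics/comp.png

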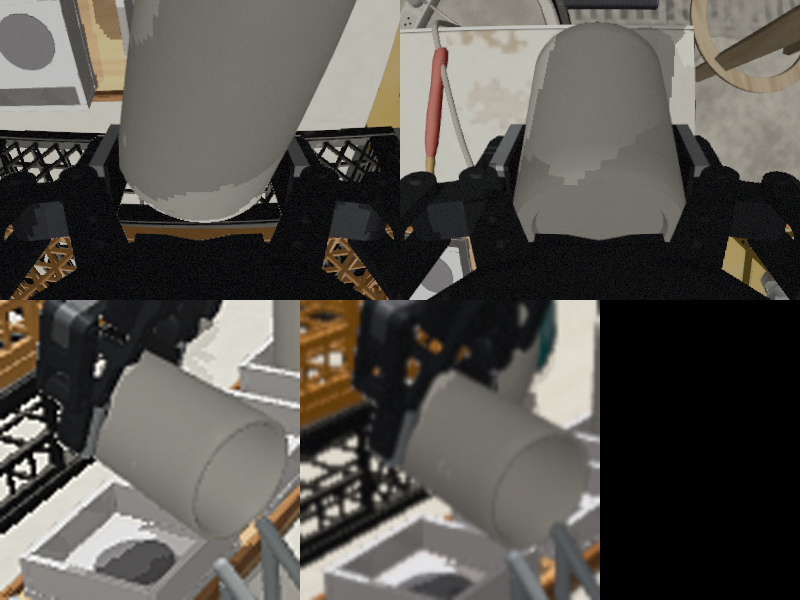

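The composite shows that in the wrist picture after the lift (top right) the beaker still sat as gripped. The quick joint move made it swing in the slippery pads. It is now held at the base end, with the wrist-view axis running from about (323,360) to (360,170) and the scene-view axis from about (220,284) to (261,310). I'll intersect the two axis planes to get its real pose in the tool, then check whether a flatter tool can stand it upright over the middle pocket, where the gap between the cradles is free.

```bash
cat >> h.py <<'E'
def axis_pose(f,sp,w,P,Q,wp):
    """beaker axis line (world) from two pixels on it in scene frame and two in wrist frame; base end first"""
    X=cast(f,sp,0); C1=-np.array(f["R"]).T@np.array(f["t"]); n1=np.cross(X[0]-C1,X[1]-C1)
    W=castw(w,P,Q,wp,-300); C2=Ro.from_quat(Q).apply(np.array(w["mount"])[:3,3])+P; n2=np.cross(W[0]-C2,W[1]-C2)
    a=np.cross(n1,n2); a/=np.linalg.norm(a)
    pts=[]
    for x in X:   # scene ray meets wrist plane
        d=x-C1; pts.append(C1+d*(n2@(C2-C1))/(n2@d))
    if a@(pts[1]-pts[0])<0: a=-a
    return a,np.array(pts)
E
python3 - <<'E'
from plant import r
from h import *
P,Q=np.array(r.read_tcp_pos()),np.array(r.read_tcp_rot()); f=np.load("pascene.npz"); w=r.grab_frame("wrist")
a,pts=axis_pose(f,[(220.3,284),(261.3,310.3)],w,P,Q,[(323,360),(360,170)])
print("axis",a,"pts",pts.ravel(),"len",np.linalg.norm(pts[1]-pts[0]))
Rt=Ro.from_quat(Q); at=Rt.inv().apply(a); pt=Rt.inv().apply(pts-P); print("in tool",at,pt.ravel())
# rotate tool so a -> -z, minimal rotation plus yaw
m=Ro.align_vectors([[0,0,-1.]],[a])[0]
for yaw in range(-40,50,10):
    q=Ro.from_euler('z',yaw,degrees=True)*m*Rt; x=q.as_matrix()[:,0]; y=q.as_matrix()[:,1]
    for nm,c in (("mid",(623,-167.5)),("near",(617.6,-53))):
        p=np.array([*c,15+94+40.])-q.apply(pt[0]); j=r.ik(list(p),list(q.as_quat())); print(yaw,nm,x,y,p,None if j is None else np.array(j))
E
```

```text
axis [-0.96  0.15 -0.22] pts [612.06 -48.41 119.19 532.59 -36.41 100.95] len 82.41536478507038
in tool [-0.12  0.15 -0.98] [-21.54   4.26  -5.22 -31.6   16.31 -86.13]
-40 mid [ 0.69 -0.71  0.12] [ 0.72  0.68 -0.15] [ 634.99 -184.69  157.38] [-0.1   0.98 -0.18  2.24  2.14  1.86 -1.41]
-40 near [ 0.69 -0.71  0.12] [ 0.72  0.68 -0.15] [629.59 -70.19 157.38] [-0.36  0.98 -0.18  2.2   1.88  1.84 -1.4 ]
-30 mid [ 0.81 -0.58  0.12] [ 0.59  0.79 -0.15] [ 637.8  -182.34  157.38] [-0.01  0.99 -0.18  2.32  2.39  1.91 -1.42]
-30 near [ 0.81 -0.58  0.12] [ 0.59  0.79 -0.15] [632.4  -67.84 157.38] [-0.31  0.99 -0.18  2.29  2.09  1.89 -1.46]
-20 mid [ 0.89 -0.43  0.12] [ 0.44  0.88 -0.15] [ 640.15 -179.55  157.38] [-0.08  1.01  0.02  2.38  2.59  1.9  -1.57]
-20 near [ 0.89 -0.43  0.12] [ 0.44  0.88 -0.15] [634.75 -65.05 157.38] [-0.41  1.01  0.02  2.38  2.25  1.84 -1.63]
-10 mid [ 0.96 -0.27  0.12] [ 0.28  0.95 -0.15] [ 641.98 -176.39  157.38] [ 0.65  1.11 -0.59  2.36  3.28  1.88 -0.87]
-10 near [ 0.96 -0.27  0.12] [ 0.28  0.95 -0.15] [636.58 -61.89 157.38] [ 0.9   1.72 -1.23  2.37  3.59  1.8   0.0
[... 436 characters left out ...]
.4   3.49  1.85 -1.01]
20 mid [0.96 0.25 0.12] [-0.23  0.96 -0.15] [ 643.88 -165.71  157.38] [ 0.29  1.02  0.22  2.26  3.8   1.91 -1.5 ]
20 near [0.96 0.25 0.12] [-0.23  0.96 -0.15] [638.48 -51.21 157.38] [ 0.38  1.   -0.18  2.37  3.7   1.8  -1.17]
30 mid [0.9  0.41 0.12] [-0.39  0.91 -0.15] [ 643.25 -162.11  157.38] [ 0.37  1.01  0.23  2.17  4.05  1.86 -1.52]
30 near [0.9  0.41 0.12] [-0.39  0.91 -0.15] [637.85 -47.61 157.38] [ 0.31  0.99  0.02  2.3   3.91  1.82 -1.33]
40 mid [0.82 0.56 0.12] [-0.54  0.83 -0.15] [ 642.01 -158.67  157.38] [ 1.53  1.52 -1.19  1.99 -1.2   0.51 -1.66]
40 near [0.82 0.56 0.12] [-0.54  0.83 -0.15] [636.61 -44.17 157.38] [ 0.21  1.01  0.23  2.22  4.07  1.89 -1.48]
```

That axis, nearly horizontal with the rim toward the robot, means the rim must have clipped the cradle's rods in transit because I carried it too low. The grip itself is firm. I can stand it up by taking the tool horizontal, so I'll search all azimuths for an easily reached configuration.

Run:
```python
from plant import r
from h import *
P,Q=np.array(r.read_tcp_pos()),np.array(r.read_tcp_rot()); Rt=Ro.from_quat(Q); J=np.array(r.read_joint_pos()); print(J)
a=np.array([-.96,.15,-.22]); a/=np.linalg.norm(a); base=np.array([532.6,-36.4,101])-94*a
bt=Rt.inv().apply(base-P); print("base in tool",bt)
np.savez("held",bt=bt,at=Rt.inv().apply(a))
m=Ro.align_vectors([[0,0,-1.]],[a])[0]
print("lift",r.ik(list(P+[0,0,120]),list(Q)) is not None)
for yaw in range(-180,-20,15):
    q=Ro.from_euler('z',yaw,degrees=True)*m*Rt
    for nm,c in (("mid",(623,-167.5)),("near",(617.6,-53))):
      o=[]
      for h in (3,120):
        p=np.array([*c,109.+h])-q.apply(bt); j=r.ik(list(p),list(q.as_quat())); o+=[None if j is None else np.array(j)]
      print(yaw,nm,q.as_matrix()[:,0],*o)
```

```text
[-0.23  0.43  0.26  2.07 -0.35  0.31  1.87]
base in tool [-20.16   2.15   6.2 ]
lift True
-180 mid [-0.99  0.1   0.12] None None
-180 near [-0.99  0.1   0.12] None None
-165 mid [-0.98 -0.16  0.12] None None
-165 near [-0.98 -0.16  0.12] None None
-150 mid [-0.91 -0.41  0.12] None None
-150 near [-0.91 -0.41  0.12] None None
-135 mid [-0.77 -0.63  0.12] None None
-135 near [-0.77 -0.63  0.12] None None
-120 mid [-0.58 -0.8   0.12] [-0.73  1.73  1.24  1.28  0.04  1.64 -0.2 ] [-0.76  1.67  1.41  1.36  0.06  1.6  -0.02]
-120 near [-0.58 -0.8   0.12] [-0.84  1.72  1.24  1.23  0.    1.8  -0.19] [-0.88  1.68  1.44  1.31  0.02  1.77  0.02]
-105 mid [-0.35 -0.93  0.12] [-0.88  1.74  1.24  1.48  0.07  1.34 -0.23] [-0.91  1.66  1.39  1.56  0.1   1.3  -0.07]
-105 near [-0.35 -0.93  0.12] [-1.03  1.88  1.43  1.42 -0.15  1.51 -0.03] [-1.03  1.64  1.38  1.49  0.08  1.48 -0.06]
-90 mid [-0.1  -0.99  0.12] [-1.02  1.77  1.24  1.68  0.1   1.02 -0.28] [-1.04  1.68  1.39  1.76  0.11  0.97 -0.12]
-90 near [-0.1  -0.99  0.12] [-1.15  1.76  1.24  1.61  0.05  1.21 -0.24] [-1.18  1.72  1.44  1.69  0.02  1.1
[... 240 characters left out ...]
]
-60 mid [ 0.41 -0.91  0.12] [-1.25  1.94  1.23  2.06  0.26  0.34 -0.59] [-1.19  1.6   1.26  2.14  0.93  0.4  -0.98]
-60 near [ 0.41 -0.91  0.12] [-1.44  2.02  1.33  1.99 -0.24  0.56 -0.08] [-1.4   1.81  1.43  2.07  0.    0.48 -0.1 ]
-45 mid [ 0.63 -0.77  0.12] [-0.13  1.09 -0.18  2.15  2.03  1.88 -1.43] [ 0.03  0.85 -0.38  2.23  2.09  1.9  -1.19]
-45 near [ 0.63 -0.77  0.12] [-1.51  2.03  1.22  2.16  0.15  0.21 -0.55] [-0.39  0.83 -0.18  2.18  1.78  1.8  -1.25]
-30 mid [ 0.8  -0.58  0.12] [-0.21  1.11  0.02  2.28  2.28  1.85 -1.62] [ 0.16  0.84 -0.38  2.36  2.45  1.89 -1.21]
-30 near [ 0.8  -0.58  0.12] [-0.5   1.11  0.02  2.25  2.    1.77 -1.62] [-0.32  0.82 -0.18  2.34  2.08  1.81 -1.36]
```

The high-elbow family (J5 about 1.8, J6 about 1.8) works for the near pocket with azimuth about -60°, which keeps the hand off the cradle rods. I'll lift, then reorient in small joint-continuous steps at height.

```bash
cat > reor.py <<'E'
from plant import r
from h import *
from scipy.spatial.transform import Slerp
d=np.load("held.npz"); bt,at=d["bt"],d["at"]
P,Q=np.array(r.read_tcp_pos()),np.array(r.read_tcp_rot())
r.servo_line(list(P+[0,0,130]),velocity=120); P=P+[0,0,130]
q0=Ro.from_quat(Q); m=Ro.align_vectors([[0,0,-1.]],[q0.apply(at)])[0]
qf=Ro.from_euler('z',-60,degrees=True)*m*q0
sl=Slerp([0,.25,1],Ro.concatenate([q0,rot(-10,-5),qf]))
b0=P+q0.apply(bt); bf=np.array([617.6,-53,235])
for s in np.linspace(0,1,13)[1:]:
    q=sl(s); p=b0+(bf-b0)*s-q.apply(bt); J=np.array(r.read_joint_pos())
    j=r.ik(list(p),list(q.as_quat()))
    if j is None or np.abs(np.array(j)-J).max()>1.0: print("stop",s,J,j); break
    r.move_joints(list(j)); print(s,np.array(j),r.read_gripper_width(),r.read_time())
E
python3 reor.py
```

```text
0.08333333333333333 [-0.38  0.31  0.44  1.88 -0.19  0.79  1.67] 58.122431733738246 8.8833
0.16666666666666666 [-0.37  0.38  0.46  1.77 -0.21  0.98  1.62] 58.00923264122158 9.1833
0.25 [-0.35  0.46  0.47  1.66 -0.23  1.16  1.59] 57.84968577263526 9.475
0.3333333333333333 [-0.49  0.39  0.54  1.79 -0.09  0.95  1.39] 57.71516077883482 9.7917
0.41666666666666663 [-0.67  0.35  0.64  1.9   0.1   0.77  1.12] 57.86265103285662 10.1583
0.5 [-0.89  0.37  0.8   2.01  0.34  0.63  0.77] 57.91766055282718 10.5833
0.5833333333333333 [-1.11  0.48  0.99  2.09  0.55  0.52  0.42] 58.01878518141764 11.0167
0.6666666666666666 [-1.26  0.69  1.15  2.15  0.66  0.42  0.13] 57.259889434187656 11.4
0.75 [-1.34  0.96  1.25  2.18  0.66  0.35 -0.1 ] 57.68048509678203 11.825
0.8333333333333333 [-1.38  1.21  1.29  2.17  0.62  0.35 -0.27] 57.96212066486832 12.2417
0.9166666666666666 [-1.39  1.43  1.29  2.13  0.55  0.42 -0.41] 58.07813185167393 12.6167
1.0 [-1.38  1.61  1.29  2.07  0.48  0.55 -0.52] 57.84094799050801 12.9583
```

Run:
```python
from plant import r
from h import *
P,Q=np.array(r.read_tcp_pos()),np.array(r.read_tcp_rot()); print(P,Ro.from_quat(Q).as_matrix()[:,0],r.read_force(),r.read_torque())
w=r.grab_frame("wrist");s=r.grab_frame("scene"); np.savez("p2",P=P,Q=Q,s=s["frame"])
z=cv2.resize(s["frame"][150:350,120:320],(400,400),interpolation=cv2.INTER_CUBIC)
a=np.hstack([z,cv2.resize(s["frame"],(400,300))[:, :, :].repeat(1,0) if 0 else np.vstack([cv2.resize(s["frame"],(400,300)),np.zeros((100,400,3),np.uint8)])])
b=np.zeros((200,800,3),np.uint8); b[:,:300]=w["frame"][200:400,170:470]; b[:,320:720]=cv2.resize(w["frame"],(400,300))[50:250]
cv2.imwrite("pics/p2.png",np.vstack([a,b])[:,:,::-1])
```

```text
[623.38 -73.63 232.88] [ 0.41 -0.91  0.12] [-0.3  -1.32  0.26] [1.16 0.51 0.02]
```

View pics/p2.png

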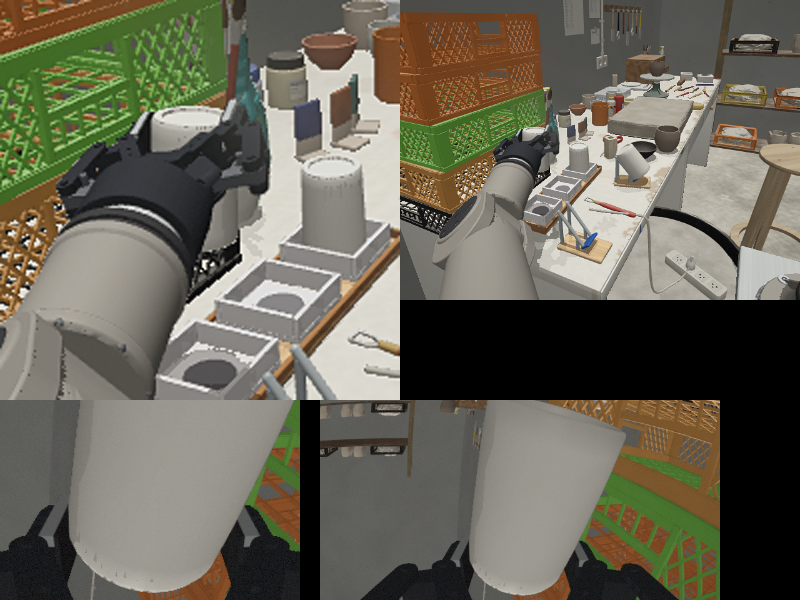

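The beaker now stands rim-down over the near pocket, base ring at scene px about (215,209). The wrist view is inverted, with base near (323,376) and rim middle near (376,107). I'll check this against the prediction.

```bash
cat >> h.py <<'E'
def projw(f,X):
    M=np.array(f["mount"]); c=M[:3,:3].T@(np.array(X)-M[:3,3]); rho=np.hypot(*c[:2]); return c[:2]/rho*np.arctan2(rho,c[2])*f["K"][0][0]+[f["K"][0][2],f["K"][1][2]]
def projs(f,X):
    c=np.array(f["K"])@(np.array(f["R"])@np.array(X)+f["t"]); return c[:2]/c[2]
E
python3 - <<'E'
from plant import r
from h import *
d=np.load("held.npz"); bt,at=d["bt"],d["at"]; w=r.grab_frame("wrist"); s=r.grab_frame("scene"); P,Q=np.array(r.read_tcp_pos()),np.array(r.read_tcp_rot()); q=Ro.from_quat(Q)
print("wrist base",projw(w,bt),"rim",projw(w,bt+94*at)); print("scene base",projs(s,P+q.apply(bt)), P+q.apply(bt), q.apply(at))
# scene edges of base ellipse + right flank
g=cv2.cvtColor(s["frame"],cv2.COLOR_RGB2GRAY)
for row in range(204,262,4): print(row,g[row,190:256:2])
# wrist: brightness rows for silhouette
gw=cv2.cvtColor(w["frame"],cv2.COLOR_RGB2GRAY); m=cv2.medianBlur(gw,5)
e=cv2.Canny(m,30,90)
for row in range(110,350,30): print("w",row,np.nonzero(e[row,200:500])[0]+200)
E
```

```text
wrist base [326.76 345.79] rim [377.04  86.06]
scene base [211.63 209.48] [616.86 -53.63 236.95] [ 0.  0. -1.]
204 [117 141  85 130  75 130 186 236 208 194 171 124 177 182 188 180 166 202
 224 233 205  57 193 154  79  73  69 102  88  72  74  81 212]
208 [158 203  37 101 226 225 201 224 223 222 222 222 222 221 221 221 221 221
 221 222 199 192 178  92  72  74  55  73  89  79  86  69 211]
212 [175  21  20 157 168 185 188 186 196 206 216 225 226 225 225 225 225 225
 215 210  73  46  46  72  57  67  72  57  53  74  74  76 212]
216 [ 17  24  21 138 147 154 159 162 163 165 166 168 168 169 172  59  55  86
  63  59  67  55  45  46  71  71  70  71  72  74  57  83 217]
220 [ 25  26  18 129 135 138 143 147 150 152 154 158 114  58  61  65  50  33
  36  38  40  40  42  43  44  45  69  70  71  72  54  63 153]
224 [ 27  24  19 131 136 140 143 147 151 104  55  60  61  63  40  30  34  34
  36  37  35 133  37  40  39  39  68  68  69  70  55  49 113]
228 [59 59 57 59 58 60 60 60 60 61 47 26 28 28 30 65 60 30 32 34 36 37 37 56
 56 59 66 68 48 68 44 46 48]
232 [60 61 61 59 58 58 59 58 51 29 26 28 55 62 61
[... 561 characters left out ...]
19 116 108 102  88 120 116 115 111 101 204 219 216]
252 [ 21  24  26  26  32  49  53  51  48  48  44  44  41  40  39  36  30  27
  16 135 128 112 108 102  89 119 115 109 104  95 220 216 215]
256 [104 184 198 167  33  24  27  25  45  46  44  43  39  36  36  30  29  23
 109 132 128 112 108 102  90 113 107 105  99 123 113 217 215]
260 [ 44  65  66  61  52 199 184  26  27  28  40  41  39  35  30  29  24  13
 136 130 126 112 108 102  90 109 114 122 119 204 203 199 219]
w 110 [263 444 445 446 447 448 452 453 462 466 467]
w 140 [259 273 489]
w 170 [254 271 476]
w 200 [250 266 463]
w 230 [246 256 450]
w 260 [243 253 435 436]
w 290 [240 252 421 430]
w 320 [204 215 216 230 238 245 406 421 422 433 434]
```

```bash
cat >> h.py <<'E'
def rays_tool(f,px):
    px=np.atleast_2d(np.float64(px)); M=np.array(f["mount"]); u=px-[f["K"][0][2],f["K"][1][2]]; rr=np.linalg.norm(u,axis=1,keepdims=True)+1e-9
    th=rr/f["K"][0][0]; return np.c_[u/rr*np.sin(th),np.cos(th)]@M[:3,:3].T
def cyl_from_edges(f,L,Rr,rad=33.):
    """axis direction and a point on it (tool frame) from left/right silhouette pixels"""
    n=[]
    for E in (L,Rr):
        v=np.linalg.svd(rays_tool(f,E))[2][2]; n.append(v)
    mid=rays_tool(f,np.r_[L,Rr]).mean(0); n=[k if k@mid>0 else -k for k in n]   # inward normals
    a=np.cross(*n); a/=np.linalg.norm(a); b=n[0]+n[1]; b-=a*(a@b); b/=np.linalg.norm(b)
    return a,np.array(f["mount"])[:3,3]+b*rad/(b@n[0])
E
python3 - <<'E'
from plant import r
from h import *
w=r.grab_frame("wrist"); d=np.load("held.npz"); bt,at=d["bt"],d["at"]; q=Ro.from_quat(r.read_tcp_rot()); P=np.array(r.read_tcp_pos())
rows=np.arange(140,291,30)
a,p=cyl_from_edges(w,np.c_[[259,254,250,246,243,240],rows],np.c_[[489,476,463,450,435,421],rows])
a=a if a@at>0 else -a
print("tool axis",a,"was",at,"world",q.apply(a)); 
print("line pt nearest base",p+a*((bt-p)@a),"bt",bt)
E
```

```text
tool axis [-0.33  0.21 -0.92] was [-0.12  0.15 -0.98] world [-0.02  0.22 -0.97]
line pt nearest base [-3.85 -1.09 -0.32] bt [-20.16   2.15   6.2 ]
```

Run:
```python
from plant import r
from h import *
w=r.grab_frame("wrist"); d=np.load("held.npz"); bt,at=d["bt"],d["at"]; q=Ro.from_quat(r.read_tcp_rot())
rows=np.arange(140,291,30); L=np.c_[[259,254,250,246,243,240],rows];R=np.c_[[489,476,463,450,435,421],rows]
a0,p=cyl_from_edges(w,L,R); C=np.array(w["mount"])[:3,3]
m=[rays_tool(w,E) for E in (L,R)]
n=[np.linalg.svd(k)[2][2] for k in m]; b=n[0]*np.sign(n[0]@m[1].mean(0))+n[1]*np.sign(n[1]@m[0].mean(0)); 
npl=np.cross(a0,b); npl/=np.linalg.norm(npl)  # axis-plane normal, trusted
from scipy.spatial.transform import Rotation as Ro
for th in range(-20,25,5):
    a=Ro.from_rotvec(np.radians(th)*npl).apply(-a0 if a0@at<0 else a0); bb=np.cross(npl,a); bb*=np.sign(bb@m[0].mean(0))
    # distance from mean half angle, project rays perpendicular to a
    pr=[k-np.outer(k@a,a) for k in m]; pr=[k/np.linalg.norm(k,axis=1,keepdims=True) for k in pr]
    half=np.array([np.arccos(np.sum(x*y))/2 for x,y in zip(*pr)]); D=33/np.sin(half)
    def s(px): k=rays_tool(w,px)[0]; l=np.linalg.norm(k-(k@a)*a); return (k@a)/l*np.sqrt(D.mean()**2-33**2)
    rim=[s((267,83)),s((488,131))]; bs=[s((242,345)),s((383,370))]
    print(th,"a_w",q.apply(a),"D",D.round(0),"rim",np.round(rim),"base",np.round(bs),"len",np.round(np.mean(rim)-np.mean(bs)), "basept",C+bb*D.mean()+a*np.mean(bs))
```

```text
-20 a_w [-0.21  0.49 -0.85] D [94. 91. 87. 83. 79. 74.] rim [-47. -42.] base [-224. -187.] len 161.0 basept [51.35 -4.4  38.92]
-15 a_w [-0.16  0.42 -0.89] D [99. 96. 94. 91. 88. 84.] rim [-42. -38.] base [-196. -168.] len 142.0 basept [34.46 -4.78 31.95]
-10 a_w [-0.12  0.36 -0.93] D [103. 102. 100.  98.  96.  93.] rim [-36. -32.] base [-173. -151.] len 128.0 basept [21.35 -4.96 26.15]
-5 a_w [-0.07  0.29 -0.95] D [107. 106. 105. 104. 103. 102.] rim [-30. -25.] base [-153. -136.] len 117.0 basept [10.93 -5.06 21.38]
0 a_w [-0.02  0.22 -0.97] D [110. 110. 110. 110. 110. 110.] rim [-22. -18.] base [-135. -121.] len 108.0 basept [ 2.43 -5.12 17.4 ]
5 a_w [ 0.02  0.15 -0.99] D [112. 113. 114. 115. 116. 117.] rim [-14.  -9.] base [-119. -107.] len 102.0 basept [-4.69 -5.16 14.02]
10 a_w [ 0.07  0.08 -0.99] D [114. 115. 117. 119. 122. 124.] rim [-5.  0.] base [-104.  -94.] len 97.0 basept [-10.8   -5.19  11.09]
15 a_w [ 0.12  0.   -0.99] D [114. 117. 120. 122. 126. 129.] rim [ 5. 10.] base [-90. -81.] len 93.0 basept [-16.17  -5.2    8.51]
20 a_w [ 0.16 -0.07 -0.98] D [114. 117. 121. 125. 130. 134.] rim [15. 20.] base [-77. -68.] len 90.0 basept [-20.99  -5.22   6.18]
```

The base ellipse ratio in the scene view (about 12/36 = 0.33, against 0.337 for upright) and the length test both point to the +10° candidate, a remaining tilt of about 6°. I'll correct for that, go down to just above the walls, and look.

```bash
cat > lowa.py <<'E'
from plant import r
from h import *
q0=Ro.from_quat(r.read_tcp_rot()); P=np.array(r.read_tcp_pos())
aw=np.array([.075,.07,-.99]); aw/=np.linalg.norm(aw); at=q0.inv().apply(aw); bt=np.array([-12.5,-4.,10.])
print("scene base pred before",projs(r.grab_frame("scene"),P+q0.apply(bt)))
np.savez("held",bt=bt,at=at)
q=Ro.align_vectors([[0,0,-1.]],[aw])[0]*q0
for h in (126,70,28):
    p=np.array([617.6,-53,109+h])-q.apply(bt); J=np.array(r.read_joint_pos()); j=r.ik(list(p),list(q.as_quat()))
    if j is None or np.abs(np.array(j)-J).max()>1.0: print("stop",h,J,j); break
    print("hit",r.servo_line(list(p),frame=list(q.as_quat()),velocity=50,threshold=8),r.read_joint_pos(),r.read_force(),r.read_time())
P,Q=np.array(r.read_tcp_pos()),np.array(r.read_tcp_rot())
w=r.grab_frame("wrist");s=r.grab_frame("scene");sd=r.grab_frame("side"); np.savez("p3",P=P,Q=Q,s=s["frame"],w=w["frame"],sd=sd["frame"])
a=np.hstack([cv2.resize(s["frame"][200:350,140:340],(400,300),interpolation=cv2.INTER_CUBIC),cv2.resize(sd["frame"][180:330,140:340],(400,300),interpolation=cv2.INTER_CUBIC)])
b=np.zeros((300,800,3),np.uint8); b[:,:400]=cv2.resize(w["frame"],(400,300)); b[:,400:]=w["frame"][100:400,120:520]
cv2.imwrite("pics/p3.png",np.vstack([a,b])[:,:,::-1])
E
python3 lowa.py
```

```text
scene base pred before [215.96 204.64]
hit False [-1.39  1.63  1.27  2.06  0.52  0.58 -0.48] [-0.94 -0.04 -1.62] 13.65
hit False [-1.38  1.7   1.2   2.03  0.47  0.6  -0.53] [ 0.93  0.19 -1.34] 14.9167
hit False [-1.38  1.75  1.15  1.99  0.43  0.62 -0.57] [ 0.72  0.2  -1.84] 15.9083
```

View pics/p3.png

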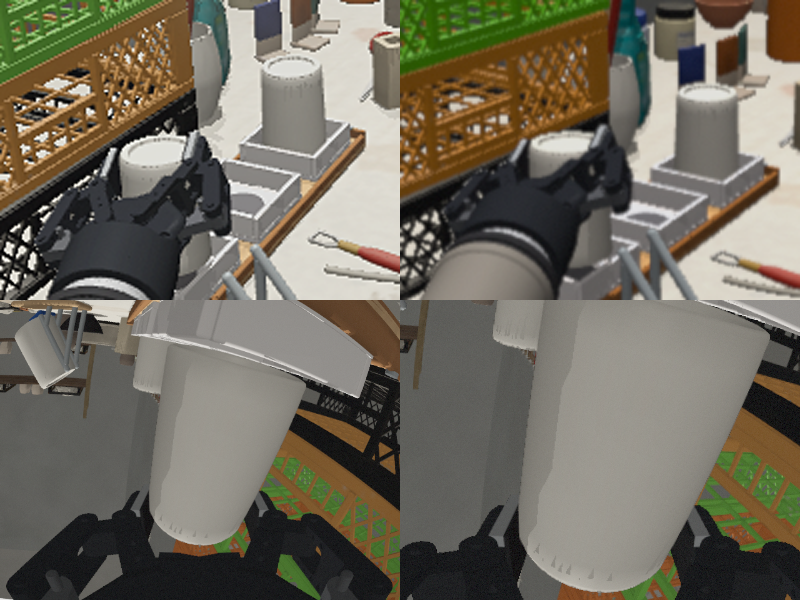

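The rim line (half-scale (165,45) to (305,82)) is parallel to the pocket's near wall top edge ((133,35) to (360,97)), so the beaker is upright. Now I'll cast beaker and wall in the same wrist view for relative alignment.

Run:
```python
from plant import r
from h import *
w=r.grab_frame("wrist"); q=Ro.from_quat(r.read_tcp_rot()); P=np.array(r.read_tcp_pos()); d=np.load("held.npz")
print("corners z36",castw(w,P,q.as_quat(),[(213,56),(576,155)],36)[:,:2])
e=cv2.Canny(cv2.medianBlur(cv2.cvtColor(w["frame"],cv2.COLOR_RGB2GRAY),5),30,90)
C=P+q.apply(np.array(w["mount"])[:3,3]); print("cam",C)
Ls=[];Rs=[];rows=np.arange(150,330,20)
for y in rows:
    c=np.nonzero(e[y,225:500])[0]+225; print(y,c);
```

```text
corners z36 [[ 601.49 -379.72]
 [ 654.77   -6.77]]
cam [553.36  45.71  40.57]
150 [250 251 252 253 293 485]
170 [254 290 477]
190 [251 281 468 489 490 491]
210 [249 279 459 465 466 467]
230 [246 276 450 496 497]
250 [244 273 440 441]
270 [242 270 271 431]
290 [240 261 421 422]
310 [235 238 257 411 416 426 427]
```

Run:
```python
from plant import r
from h import *
w=r.grab_frame("wrist"); q=Ro.from_quat(r.read_tcp_rot()); P=np.array(r.read_tcp_pos()); d=np.load("held.npz"); C=P+q.apply(np.array(w["mount"])[:3,3])
rows=np.arange(170,291,20); L=np.c_[[254,251,249,246,244,242,240],rows]; R=np.c_[[477,468,459,450,440.5,431,421.5],rows]
l,rr=[q.apply(rays_tool(w,E)) for E in (L,R)]
aa=cyl_from_edges(w,L,R); a=q.apply(aa[0]); a*=-np.sign(a[2]); print("axis edges",a)
# fit vertical cylinder centre: distance of each ray (horizontal projection) to centre = 33
from scipy.optimize import least_squares
def res(x,tilt=(0,0)):
    ax=np.array([x[2],x[3],-1]);ax/=np.linalg.norm(ax); c=np.array([x[0],x[1],60.]); o=[]
    for k in np.r_[l,rr]:
        n=np.cross(k,ax); o.append(abs((c-C)@n)/np.linalg.norm(n)-33)
    return np.array(o+[x[2]*60,x[3]*60])
s=least_squares(res,[617,-53,0,0]); print("centre at z60, tilt",s.x,"res",s.fun.round(2))
c=np.array([*s.x[:2],60])
# wall: planes of rays; intersect corner rays with known pocket wall y; beaker lateral vs wall
for px in [(213,56),(576,155)]:
    k=q.apply(rays_tool(w,px)[0]); print("corner ray at y=-14:",C+k*((-14-C[1])/k[1]), "at x=656", C+k*((656-C[0])/k[0]))
for px in [(264,72),(488,131)]:
    k=q.apply(rays_tool(w,px)[0]); t=((c-C)[:2]@k[:2])/(k[:2]@k[:2]); print("rim side pt",C+k*t)
k=np.array(projs(r.grab_frame("scene"),[617.6,-53,137]));print("scene base if at centre,h28",k, "side",projs(r.grab_frame("side"),[617.6,-53,137]))
```

```text
axis edges [-0.1   0.15 -0.98]
centre at z60, tilt [617.61 -54.3   -0.01   0.01] res [ 1.08  0.83  0.3   0.12 -0.37 -0.83 -1.27  1.18  0.71  0.3  -0.03 -0.44
 -0.79 -1.06 -0.55  0.53]
corner ray at y=-14: [560.1  -14.    39.86] at x=656 [ 656.   -861.35   30.76]
corner ray at y=-14: [668.77 -14.    35.29] at x=656 [656.    -7.39  35.87]
rim side pt [581.45 -63.6   41.32]
rim side pt [639.55 -28.99  39.57]
scene base if at centre,h28 [218.01 271.59] side [221.82 247.69]
```

The fitted centre is (617.6,-54.3) with tilt near 0 and rim z about 40, which agrees with the pocket within 1.5 mm. Lowering with contact stops.

Run:
```python
from plant import r
from h import *
P=np.array(r.read_tcp_pos()); P[1]+=1
for dz,v,th in ((-12,30,6),(-34,20,5)):
    hit=r.servo_line(list(P+[0,0,dz]),velocity=v,threshold=th); print("hit",hit,np.array(r.read_tcp_pos())-P,r.read_force(),r.read_torque(),r.read_time())
    if hit: break
```

```text
hit True [ 0.03 -0.55 -3.9 ] [0.45 0.32 3.43] [0.3  0.25 0.15] 16.5417
```

Run:
```python
from plant import r
from h import *
P=np.array(r.read_tcp_pos())
r.servo_line(list(P+[0,0,3]),velocity=30); r.pause(.2)
f0,t0=np.array(r.read_force()),np.array(r.read_torque())
hit=r.servo_line(list(P+[0,0,-4]),velocity=15,threshold=5); r.pause(.2)
f,t=np.array(r.read_force())-f0,np.array(r.read_torque())-t0
p=np.array(r.read_tcp_pos()); print(hit,p-P,f,t,"contact xy rel",-t[1]/f[2]*1000,t[0]/f[2]*1000,"TCP",p)
s=r.grab_frame("scene");sd=r.grab_frame("side");w=r.grab_frame("wrist")
a=np.hstack([cv2.resize(s["frame"][220:340,160:290],(400,369),interpolation=cv2.INTER_CUBIC),cv2.resize(sd["frame"][200:320,160:290],(400,369),interpolation=cv2.INTER_CUBIC)])
b=np.zeros((230,800,3),np.uint8); b[:,:640]=w["frame"][0:230]
cv2.imwrite("pics/p4.png",np.vstack([a,b])[:,:,::-1]); cv2.imwrite("pics/w4.png",w["frame"][:,:,::-1])
print(r.read_time())
```

```text
True [ 0.08  0.07 -0.13] [ 1.41 -1.21  4.74] [-1.14 -0.34  0.22] contact xy rel 72.29077530392304 -241.12495409909755 TCP [624.86 -64.55 124.43]
17.7167
```

View pics/p4.png

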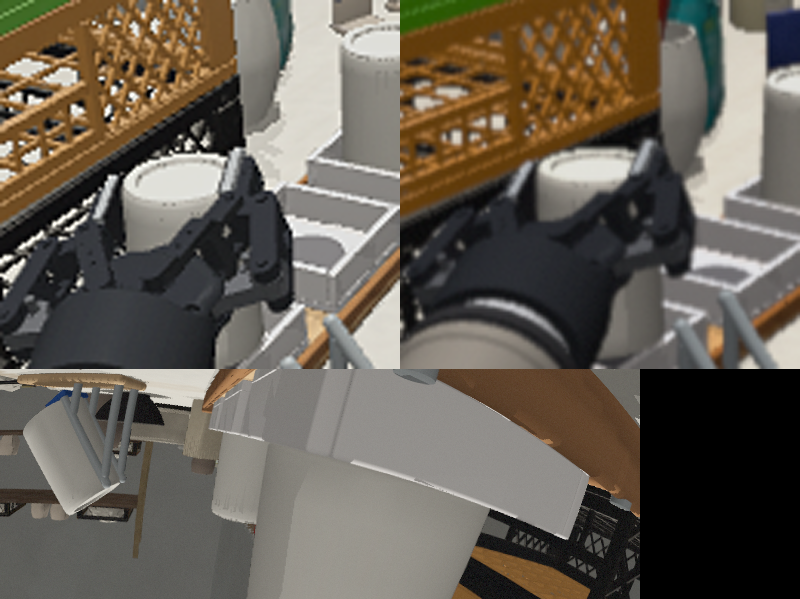

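The force moment puts the contact about 33 mm to the -x side of the tool axis, so the rim sits on the -x wall. In the wrist strip the pocket's near corner ridge is at about (336,85). I'll cast that, shift +x and retry.

Run:
```python
from plant import r
from h import *
w=r.grab_frame("wrist"); q=Ro.from_quat(r.read_tcp_rot()); P=np.array(r.read_tcp_pos()); C=P+q.apply(np.array(w["mount"])[:3,3]); print("cam",C)
for px in [(336,85),(587,105)]:
    k=q.apply(rays_tool(w,px)[0])
    for y in (-10,-17): print(px,y,C+k*((y-C[1])/k[1]))
def contact():
    r.pause(.15); return np.array(r.read_force()),np.array(r.read_torque())
P0=P.copy()
for dx in (3,5.5):
    r.servo_line(list(P0+[dx,0,3]),velocity=25); f0,t0=contact()
    hit=r.servo_line(list(P0+[dx,0,-8]),velocity=20,threshold=5); f,t=contact(); f=f-f0;t=t-t0
    c=np.array([-t[1],t[0]])/f[2]*1000; print(dx,hit,np.array(r.read_tcp_pos())-P0,f,"c",c,"lat",c@[.91,.41],r.read_time())
    if not hit: break
```

```text
cam [553.41  46.03  36.06]
(336, 85) -10 [579.96 -10.    36.07]
(336, 85) -17 [583.27 -17.    36.07]
(587, 105) -10 [658.21 -10.    15.89]
(587, 105) -17 [671.31 -17.    13.37]
3 True [ 2.93 -0.13 -3.28] [ 1.25 -1.46 -0.01] c [6669.75 1436.73] lat 6658.535328520628 18.7833
5.5 False [ 5.52  0.02 -8.04] [ 0.27 -0.76 -0.84] c [ 48.44 -57.82] lat 20.371405314919908 20.1833
```

It's inside the pocket now; my pocket x was about 3 mm short. Continuing down to the floor.

Run:
```python
from plant import r
from h import *
P=np.array(r.read_tcp_pos())
for k in range(2):
    hit=r.servo_line(list(P+[0,0,-11*(k+1)]),velocity=25,threshold=5); print(hit,np.array(r.read_tcp_pos()),np.array(r.read_tcp_pos())-P,r.read_force(),r.read_torque(),r.read_time())
    if hit: break
```

```text
True [630.26 -64.52 106.59] [-0.14  0.01 -9.71] [-0.88  1.02  3.88] [0.34 0.11 0.1 ] 20.6167
```

Run:
```python
from plant import r
from h import *
P=np.array(r.read_tcp_pos())
hit=r.servo_line(list(P+[0,0,-4]),velocity=15,threshold=8); r.pause(.1); print(hit,np.array(r.read_tcp_pos())-P,r.read_force(),r.read_torque(),r.read_time())
```

```text
True [-0.2   0.21 -0.09] [-0.36  0.58  2.65] [0.28 0.12 0.15] 20.95
```

Run:
```python
from plant import r
from h import *
for o in (61,64,67,70,76,85):
    r.grip(o); print(o,r.read_gripper_width(),np.array(r.read_force()),r.read_time())
P=np.array(r.read_tcp_pos()); u=Ro.from_quat(r.read_tcp_rot()).as_matrix()[:,0].copy(); u[2]=0; u/=np.linalg.norm(u)
print(r.servo_line(list(P-u*0+[0,0,60]),velocity=80,threshold=10),r.read_force())
print(r.servo_line(list(P-u*130+[0,0,110]),velocity=150,threshold=15),r.read_force(),r.read_time())
s=r.grab_frame("scene"); sd=r.grab_frame("side"); np.savez("p5",s=s["frame"],sd=sd["frame"])
cv2.imwrite("pics/p5.png",np.hstack([cv2.resize(k["frame"][200:380,150:330],(400,400),interpolation=cv2.INTER_CUBIC) for k in (s,sd)])[:,:,::-1])
```

```text
61 60.97819915773321 [-0.11  1.03  3.81] 21.1667
64 63.87022740004997 [-0.48 -0.02 -0.24] 21.3833
67 67.08639872663969 [-0.53  0.6   0.24] 21.6
70 69.84975936698302 [-0.23 -0.44 -0.85] 21.8167
76 76.33832933591472 [ 0.59  0.28 -0.65] 22.05
85 85.08274506156424 [ 0.91 -0.3   0.76] 22.3083
False [ 1.12 -0.24 -0.75]
False [-0.79 -0.24 -0.73] 24.2833
```

View pics/p5.png

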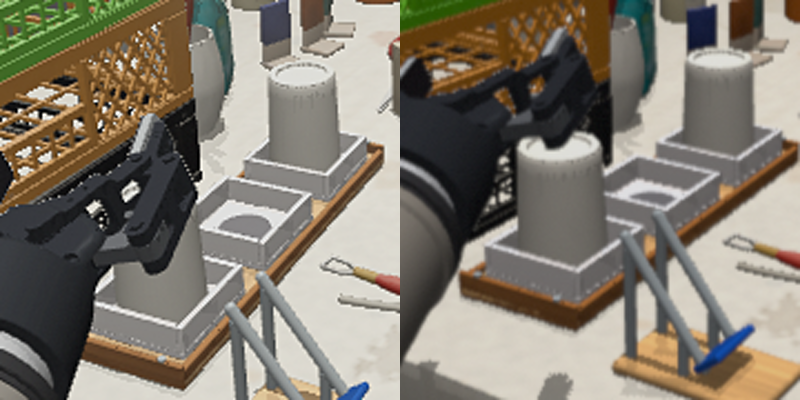

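Picture shows beaker a standing rim-down in the near pocket (base ring at side-crop about (560,148)) and clear of the hand. All 12 viewings are used, so from here I work from numbers only. Next: return the arm via the start posture, go over beaker b, and measure its flanks in the wrist image.

Run:
```python
from plant import r
from h import *
P=np.array(r.read_tcp_pos())
try: r.servo_line(list(P+[0,0,100]),velocity=200)
except r.Unreachable: print("no up")
r.move_joints([-1.364,0.477,0.022,1.555,-0.011,1.109,-0.083]); print(r.read_time(),r.read_gripper_width())
p,q=grasp((460,-1),0,190); r.move_pose(list(p),list(q.as_quat())); print(np.array(r.read_joint_pos()),r.read_time())
p,q=grasp((459.5,-313.5),11.5,110); r.move_pose(list(p),list(q.as_quat())); print(np.array(r.read_joint_pos()),r.read_time())
w=r.grab_frame("wrist"); cv2.imwrite("pics/wb.png",w["frame"][:,:,::-1])
for n in ("wa","wb"):
    g=cv2.cvtColor(cv2.imread(f"pics/{n}.png"),cv2.COLOR_BGR2GRAY); e=cv2.Canny(cv2.medianBlur(g,5),20,60)
    for y in range(240,350,10): print(n,y,np.nonzero(e[y,240:400])[0]+240)
```

```text
27.45 84.69088549652592
[-0.48  0.32  0.47  1.81 -0.15  1.4   1.62] 29.9167
[-0.03  0.55  0.56  1.73 -0.06  1.21  2.31] 31.1333
wa 240 [276 277 281 282 290 348 360 391]
wa 250 [272 276 287 353 389]
wa 260 [271 275 285 290 291 301 302 337 338 339 340 354 389]
wa 270 [270 283 314 315 318 319 355 387]
wa 280 [269 281 355 387]
wa 290 [268 273 278 279 305 309 356 386]
wa 300 [267 272 277 357 385]
wa 310 [261 266 272 276 358 371 385]
wa 320 [242 267 268 272 359 365 366 394 395 396]
wa 330 [242 264 270 271 272 279 280 281 282 283 287 288 289 296 297 325 326 327
 338 339 340 341 353 354 359]
wa 340 [242 267 275 277 278 346 360]
wb 240 [274 278 279 342 346 347 359]
wb 250 [270 275 346 350 364]
wb 260 [269 347 352 369 370 398 399]
wb 270 [268 291 292 296 297 298 299 353]
wb 280 [268 276 279 280 308 332 333 334 335 336 350 355]
wb 290 [268 351 356]
wb 300 [264 265 302 303 307 308 309 348 352 357 364 365 370 371]
wb 310 [258 271 280 353 359 364 379]
wb 320 [240 270 274 348 349 358 372 373 386]
wb 330 [240 267 273 274 358 359 364 365 396 397]
wb 340 [240 269 277 280 295 296 312 313 332 341 342 343 344 345 346 347 361 362]
```

Flank midpoints (about column 311 versus 318.7) put beaker b about 3.5 mm to the tool's -y side. I'll pick it at (460.2,-317) and this time lift it well clear before transit.

```bash
sed -i 's/^    print("lift hit".*/    print("lift",r.servo_line(list(p+[0,0,80]),velocity=130),r.read_gripper_width(),r.read_force())/' pick.py
python3 pick.py 460.2 -317 11.5 gb
python3 - <<'E'
import cv2,numpy as np
for n in ("ga","gb"):
    g=cv2.cvtColor(cv2.imread(f"pics/{n}.png"),cv2.COLOR_BGR2GRAY); e=cv2.Canny(cv2.medianBlur(g,5),20,60)
    for y in range(185,410,15): print(n,y,np.nonzero(e[y,225:415])[0]+225)
E
```

```text
hit False [ 0.4  -0.27  0.56] [ 0.67 -0.48 -0.1 ]
width 58.06169150822168 [-1.16  1.63  5.99]
lift False 57.937368551297574 [-0.27  0.19 -2.07]
34.8417
ga 185 [264 276 277 280 289 295 301 310 316 324 331 340 348 356 363 371 378 386
 393 394 402 403 409 411]
ga 200 [226 234 235 240 241 245 253 254 255 264 268 282 283 353 354 355 382 383
 404 407 412]
ga 215 [237 238 241 242 243 244 246 264 265 269 270 274 370 371 395 414]
ga 230 [256 260 268 379 394 400 414]
ga 245 [253 264 382 393]
ga 260 [250 258 259 385 391 414]
ga 275 [248 255 389]
ga 290 [245 252 391 414]
ga 305 [237 244 249 356 357 393 400 401]
ga 320 [230 241 338 396 407]
ga 335 [238 268 269 320 399 414]
ga 350 [236 284 298 299 402]
ga 365 [234 254 255 404]
ga 380 [235 239 402]
ga 395 [241 251 256 382 387 396]
gb 185 [297 298 302 315 316 317 330 331 334]
gb 200 [267 268 269 270 283 284 290 291 292 338 339 340 341]
gb 215 [265 266 267 271 272 273 357 358 363]
gb 230 [255 259 370 374 379 380 381 385 386 393 394 395]
gb 245 [251 374 378 412]
gb 260 [249 382]
gb 275 [247 385]
gb 290 [245 389 404 405]
gb 305 [237 245 392 400 401]
gb 320 [229 230 242 247 395 402 407 408]
gb 335 [240 249 255 256 262 263 264 265 399 414]
gb 350 [238 244 245 281 329 330 398 399 402]
gb 365 [237 257 380 381 382 405]
gb 380 [235 403]
gb 395 [241 257 259 260 386 390 396]
```

Run:
```python
from plant import r
from h import *
w=r.grab_frame("wrist"); rows=[260,275,290,320,335,350,365]
a,p=cyl_from_edges(w,np.c_[[249,247,245,242,240,238,236.5],rows],np.c_[[382,385,389,395,399,402,405],rows]); a*=np.sign(a[0])
print("tool axis",a,"exp",[np.cos(.349),0,-np.sin(.349)],"pt at x=-18.7:",p+a*((-18.7-p[0])/a[0]))
x,y=626,-169.
q=rot(0,20); 
for h in (110,30):
    t=tcp([x,y,62+S+h],q,18.7)
    (r.move_pose(list(t),list(q.as_quat())) if h==110 else r.servo_line(list(t),velocity=100,threshold=10))
    print(h,np.array(r.read_tcp_pos())-t,r.read_gripper_width(),r.read_force(),r.read_time())
w=r.grab_frame("wrist");s=r.grab_frame("scene");sd=r.grab_frame("side")
for n,f,z in (("scene",s,60),("side",sd,60),("scene",s,50),("side",sd,50),("scene",s,95),("side",sd,95)):
    u=projs(f,[x,y,z]); Rr=np.array(f["R"])[0]; v=projs(f,np.array([x,y,z])+33*Rr)-u; print(n,z,"pred axis",u,"half",v[0])
    g=cv2.cvtColor(f["frame"],cv2.COLOR_RGB2GRAY); row=int(round(u[1])); c=int(u[0]); print(g[row,c-32:c+33].tolist())
cv2.imwrite("pics/wp.png",w["frame"][:,:,::-1]); e=cv2.Canny(cv2.medianBlur(cv2.cvtColor(w["frame"],cv2.COLOR_RGB2GRAY),5),20,60)
for yy in range(190,400,15): print("w",yy,np.nonzero(e[yy,225:415])[0]+225)
```

```text
tool axis [ 0.9  -0.04 -0.43] exp [np.float64(0.9397151409113674), 0, np.float64(-0.34195826345027663)] pt at x=-18.7: [-18.7    0.52  14.89]
110 [-0.16 -0.95  0.21] 57.78022214566244 [ 0.73 -1.07 -1.8 ] 35.8167
30 [ 0.51 -0.31  0.65] 58.23864887682388 [-0.   -1.09 -1.6 ] 36.7667
scene 60 pred axis [258.16 280.96] half 18.426125466201427
[235, 238, 239, 239, 133, 114, 62, 68, 72, 20, 7, 108, 110, 112, 116, 118, 119, 120, 121, 123, 123, 125, 125, 124, 126, 126, 126, 126, 124, 125, 124, 123, 123, 122, 121, 121, 120, 119, 117, 116, 113, 112, 110, 108, 105, 101, 95, 109, 134, 134, 134, 133, 133, 133, 134, 134, 134, 134, 134, 134, 134, 134, 134, 133, 134]
side 60 pred axis [261.31 268.34] half 18.320114248751167
[227, 227, 227, 226, 226, 224, 217, 198, 173, 154, 137, 111, 60, 85, 91, 93, 96, 98, 100, 101, 101, 103, 104, 103, 105, 105, 106, 105, 105, 105, 105, 104, 105, 103, 103, 102, 101, 101, 99, 97, 95, 94, 94, 90, 89, 85, 83, 81, 90, 113, 118, 119, 124, 128, 141, 161, 186, 190, 186, 178, 175, 167, 158, 148, 142]
scene 50 pred axis [258.52 285.83] half 18.335456183512576
[223, 223, 224,
[... 1266 characters left out ...]
6, 95, 92, 90, 87, 83, 94, 122, 94, 93, 97, 99, 102, 104, 105, 108, 109, 109, 110, 111, 113, 112, 113, 113]
w 190 [237 246 255 264 276 287 355 386 393 401]
w 205 [240 248 257 267 273 278 279 280 349 350 351 359 385 392 400 413 414]
w 220 [242 251 368 384 391 399]
w 235 [245 253 376 383 390 399]
w 250 [250 379 382 383 388 396]
w 265 [229 230 231 232 233 234 235 236 237 238 239 240 241 242 243 244 245 246
 247 382 387 395]
w 280 [246 386]
w 295 [229 230 245 392 407 408]
w 310 [234 235 244 393 403]
w 325 [227 228 242 397 410]
w 340 [240 400 414]
w 355 [238 326 328 329 335 336 403]
w 370 [236 263 264 265 303 304 353 354 355 356 389 390 406]
w 385 [236 237 244 245 268 269 270 271 272 273 274 401]
```

Checks above the middle pocket:
- Wrist view: pocket side-wall lines (240/400, 248/392) and beaker flanks (242/397) share mid column of about 320, so y is aligned.
- Scene view: beaker axis at column about 255.2, pocket centre at about 259.7, so it must move about 8 mm toward -x. The flanks are vertical.

Shift and lower with contact stops.

Run:
```python
from plant import r
from h import *
P=np.array(r.read_tcp_pos())
def con(): return np.array(r.read_force()),np.array(r.read_torque())
r.servo_line(list(P+[-8,0,0]),velocity=40); f0,t0=con()
hit=r.servo_line(list(P+[-8,0,-20]),velocity=30,threshold=5); f,t=con(); f=f-f0;t=t-t0
print(hit,np.array(r.read_tcp_pos())-P,f,t,r.read_time())
if not hit:
    hit=r.servo_line(list(P+[-8,0,-40]),velocity=25,threshold=5); f,t=con(); print(hit,np.array(r.read_tcp_pos())-P,f-f0,t-t0,r.read_gripper_width(),r.read_time())
```

```text
False [ -7.89  -0.1  -19.93] [ 0.62  0.12 -0.64] [0.   0.03 0.02] 38.0667
True [ -7.1   -0.17 -29.38] [-0.29  0.84  4.72] [ 0.09 -0.31 -0.08] 57.83825054197431 38.5583
```

Inside the pocket and on the floor at the expected depth. Release, back out along the tool axis, and check numerically.

Run:
```python
from plant import r
from h import *
for o in (61,64,68,85): r.grip(o)
print(r.read_gripper_width(),r.read_force(),r.read_time())
P=np.array(r.read_tcp_pos()); u=Ro.from_quat(r.read_tcp_rot()).as_matrix()[:,0]
print(r.servo_line(list(P-u*110),velocity=90,threshold=12),r.read_force(),r.read_time())
p=P-u*110; r.servo_line([p[0]-60,p[1],p[2]+90],velocity=200); r.pause(.3); print(r.read_time())
for n in ("scene","side"):
    f=r.grab_frame(n); np.savez("fin"+n,**f); g=cv2.cvtColor(f["frame"],cv2.COLOR_RGB2GRAY); cv2.imwrite(f"pics/fin_{n}.png",f["frame"][:,:,::-1])
    for nm,c in (("near",(621,-53)),("mid",(622.9,-167.5)),("c",(628,-282))):
        for z in (55,85,100):
            ux=projs(f,[*c,z]); h=(projs(f,np.array([*c,z])+33*np.array(f["R"])[0])-ux)[0]; row=int(round(ux[1])); 
            sg=cv2.GaussianBlur(g,(3,3),0)[row].astype(int); gr=np.abs(np.gradient(sg)); o=[]
            for sgn in (-1,1):
                c0=int(round(ux[0]+sgn*h)); o.append(c0-7+int(np.argmax(gr[c0-7:c0+8])))
            print(n,nm,z,"pred",ux.round(1),"half",h.round(1),"edges",o,"mid",np.mean(o),"w",o[1]-o[0])
        # top face: bright disc vertical extent
        ux=projs(f,[*c,109]); col=int(round(ux[0])); print("   base pred row",ux[1].round(1),g[int(ux[1])-12:int(ux[1])+14,col].tolist())
```

```text
84.94638191285958 [-0.59 -0.54 -0.99] 39.525
False [-0.22 -0.89  0.35] 40.9
41.8917
scene near 55 pred [221.5 316.8] half 20.8 edges [194, 242] mid 218.0 w 48
scene near 85 pred [219.6 300.6] half 21.1 edges [191, 239] mid 215.0 w 48
scene near 100 pred [218.6 292.3] half 21.3 edges [198, 233] mid 215.5 w 35
   base pred row 287.2 [15, 47, 69, 66, 40, 235, 233, 141, 140, 227, 223, 223, 222, 223, 223, 222, 223, 222, 222, 223, 223, 223, 225, 207, 181, 177]
scene mid 55 pred [259.4 284.1] half 18.4 edges [242, 277] mid 259.5 w 35
scene mid 85 pred [258.3 269.3] half 18.7 edges [239, 276] mid 257.5 w 37
scene mid 100 pred [257.7 261.7] half 18.9 edges [239, 273] mid 256.0 w 34
   base pred row 257.1 [217, 217, 214, 214, 221, 217, 138, 206, 225, 223, 223, 222, 222, 222, 223, 223, 223, 225, 206, 138, 172, 153, 152, 147, 142, 137]
scene c 55 pred [288.2 257.8] half 16.5 edges [273, 302] mid 287.5 w 29
scene c 85 pred [287.6 244.1] half 16.8 edges [270, 301] mid 285.5 w 31
scene c 100 pred [287.3 237.1] half 16.9 edges [270, 301] mid 285.5 w 31
   base pred row 232.9 [111, 149, 121, 99, 219,
[... 513 characters left out ...]
 18.3 edges [241, 281] mid 261.0 w 40
side mid 85 pred [262.1 256. ] half 18.5 edges [245, 281] mid 263.0 w 36
side mid 100 pred [262.  248.1] half 18.6 edges [245, 278] mid 261.5 w 33
   base pred row 243.3 [61, 56, 48, 44, 41, 61, 140, 197, 176, 202, 222, 223, 224, 224, 224, 224, 219, 190, 148, 146, 136, 130, 124, 120, 114, 112]
side c 55 pred [293.9 252.2] half 16.7 edges [277, 309] mid 293.0 w 32
side c 85 pred [294.  237.9] half 16.8 edges [277, 309] mid 293.0 w 32
side c 100 pred [294.1 230.6] half 16.9 edges [278, 309] mid 293.5 w 31
   base pred row 226.2 [211, 212, 210, 211, 211, 210, 210, 210, 197, 181, 213, 223, 224, 224, 224, 222, 207, 165, 150, 136, 128, 124, 120, 115, 112, 113]
```

In the side view, beaker a's axis columns are 222.0/221.0 against predicted 222.1/221.0. Beaker b's base and flanks match the middle pocket, and c looks unmoved. The robot is clear, so I'm handing in.

```bash
python3 -c "
from plant import r
r.job_done(); print(r.read_time())"
```

```text
the job is handed in; nothing more can be done
the job is handed in; nothing more can be done
```

Both cradle beakers are standing rim-down in the two empty pockets and released: beaker_a in the near pocket, beaker_b in the middle one. I handed the job in at about 42 s. No verdict was reported, so this rests on my own checks.

- **Mishap with beaker_a:** my first carry was too low and its rim apparently clipped the cradle rods, which turned it about 75° in the jaws. I turned the tool horizontal to stand it upright again. The first two tries at lowering it were stopped by contact with the pocket wall. It went in after a 5.5 mm shift in +x.
- **Beaker_b:** I lifted it well clear first, moved it 8 mm in -x after a check above the pocket, and it went straight to the floor at the expected depth.
- **Final checks:** the last picture I viewed, before picking up beaker_b, showed beaker_a upright in its pocket. After releasing beaker_b I checked by edge positions only, because the picture allowance was used up. In the side view both beakers were within about 1.5 px of their pocket positions, apart from one noisy row on beaker_a. Beaker_c was within 1 px of its estimated position there.
- **Checks that were weak or disagreed:**
  - The scene-view edges were noisy, worst on beaker_a, and its base there sits about 4 px lower than predicted.
  - Beaker_a's floor contact came about 3 mm higher than I computed.
  - The gripper read 58 mm on a 66 mm beaker.
  - I did not re-measure the kiln post or the loop tool.

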